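# Swing the shielded counting head over the sample dish

### The job

Swing the heavy lead-shielded counting head on its free-running boom until it is centred over the sample dish on the stage arm, and bring it to rest there: push and brake it gently and only by its two blue sprung bumpers (not by the white housing or its arm), never faster than about 0.2 m/s, and never let it run into its end stops. Then take the hand off and see that it stands still over the dish for four seconds, untouched, before you finish; leave the stage arm and everything else on the bench where it is.

Things in the scene. Friction and masses are not known exactly. Their poses are not given: they have to be found in the camera images.
- boom (a joint): Angle (rad) of the swinging boom about the vertical column, counter-clockwise from above. At 0 it points along the station's -x, towards the robot; as the angle grows the head moves to -y. Starts at rest at +0.35 to +0.55. End stops -0.85 and +0.80 (stay 0.03 clear). Ball bearing: damping about 0.04 N m s/rad, dry friction about 0.004 N m; it coasts far, nothing pulls it back.
- stage (a joint): Angle (rad) of the flat stage arm about the same column, same sense and zero as joint boom: the head is centred over the dish when both are equal. Clamped somewhere between -0.5 and -0.1; not to be moved.
- hub (a point): Point on the column axis, at the top of its dark steel cap, 150 mm above the bench. The station (grey foot, steel column) is fixed to the bench, square to the robot or turned by up to 0.12 rad.
- dish (a point): Top centre of the sample dish (clear, 86 mm wide, orange sample, top 46 mm above the bench) on the aluminium stage arm, 270 mm from the column axis. The arm, 50 mm wide and up to 31 mm high, goes on past the dish and ends in a yellow tip 410 mm from the column axis.
- head_center (a point): Middle of the top of the head, 132 mm above the bench, 270 mm from the column axis; its x axis points to the column, y to the side of bumper_l. The head: white lead housing, 200 (along boom) x 124 x 68 mm, from 64 mm up, flat grey cap to 137 mm, red line on top, red nose pointer, grey arm 100 mm wide; not to be touched (over 2 N). Swinging parts: 0.73 kg m2 about the column, +-30 percent.
- bumper_l: Blue sprung bumper on the head's +y side: slick PTFE block, 180 to 360 mm from the column, 72 to 124 mm above the bench. Origin: centre of its outer flat face (yellow stripe), 270 mm from the column along the boom, 115 mm beside its centre line when free; axes as point head_center. Pressed, it slides in up to 45 mm against 50 N/m (no preload; 1.5 N s/m, 0.15 kg). Pushed to -y, boom angle grows.
- bumper_r: The same bumper on the -y side; its face is 115 mm to the other side of the centre line. Pushing it towards +y makes joint boom fall.
- jar: Bystander, not to be disturbed: specimen jar with lid, 68 mm wide, 75 mm tall; origin at the centre of its underside.
- vial_tray: Bystander, not to be disturbed: white compartment tray, 120 x 170 x 50 mm; origin at the centre of its underside.
- tip_box: Bystander, not to be disturbed: yellow pipette-tip box, 85 x 120 x 60 mm; origin at the centre of its underside.
- beaker: Bystander, not to be disturbed: glass beaker, 70 mm wide, 90 mm tall; origin at the centre of its underside.
- dish_stack: Bystander, not to be disturbed: stack of clear dishes, 90 mm wide, 45 mm tall; origin at the centre of its underside.
- wash: Bystander, not to be disturbed: white wash bottle with red cap, 60 mm wide, 120 mm tall; origin at the centre of its underside.

How it is judged:
On the way, in this order (a step that is already met when the one before it is completed fails the run):
1. the head is set in motion (distance of head_center from where it was at the start of the episode above 0.06 m), for 0.1 s.
2. the head is centred over the dish, at rest and untouched, for 4 s (horizontal distance between head_center and dish below 0.028 m and velocity of joint boom between -0.04 and 0.04 rad/s and contact force between the fingers and bumper_l below 0.2 N and contact force between the fingers and bumper_r below 0.2 N), for 4 s.
At the end, for the whole second after the job is handed in: Centre of the head within 28 mm (level) of the dish's centre, boom slower than 0.04 rad/s, not touched, after having stood so for 4 s; the dish less than 10 mm from where it was (all of step 2 and distance of dish from where it was at the start of the episode below 0.01 m).
It fails at once if the boom runs against an end stop (value of joint boom below -0.82 rad or value of joint boom above 0.77 rad).
It fails at once if the boom is slung (faster than 0.8 rad/s) (velocity of joint boom below -0.8 rad/s or velocity of joint boom above 0.8 rad/s).
It fails at once if the head's housing or its arm is touched (contact force between any of the fingers, the arm and boom_c0 above 2 N or contact force between any of the fingers, the arm and boom_c1 above 2 N or contact force between any of the fingers, the arm and boom_c2 above 2 N or contact force between any of the fingers, the arm and boom_c3 above 2 N).
It fails at once if the stage arm is moved (distance of dish from where it was at the start of the episode above 0.01 m).
It fails at once if a bystander is disturbed (distance of any of jar, vial_tray, tip_box, beaker, dish_stack, wash from where it was at the start of the episode above 0.03 m).
It also fails if it takes over 48 s, if anything falls off the work surface, if the arm or the gripper's body presses on something with over 40 N, if the wrist force passes 120 N, or if a joint passes its speed limit or range.

### The arm

A 6-joint arm with a two-finger parallel gripper is mounted at the origin on the work surface. World frame = base frame: x ahead of the robot, y to its left, z up, the work surface at z = 0. Lengths are in m, angles in rad, forces in N, time in s.
With the tool pointing down it reaches from about 0.375 to 0.9 m from the base axis. Payload 3.1 kg.
Tool frame: the origin (TCP) lies on the centre line of the jaws, within the pads' length; the fingertips stand 19 mm ahead of it and the grasp point (between the pads) is the TCP; z points along the fingers, y is the line along which they close (so a half turn about z gives the same grasp; the last joint's range is limited). The gripper opens to 85 mm and grips with 20 to 120 N. Pads are 22 mm wide; open, the fingers measure 114 mm over their backs; the gripper's body (76 mm by 85 mm) begins 54 mm behind the grasp point. The pads swing forward as they close: fully open they stand 13 mm farther back than shut.
Start: joints at [-1.315, 0.527, 1.433, -0, 1.181, -0.178], TCP at [0.263, -0.567, 0.25] pointing down, gripper open.
Joint ranges: [-3.08, 3.08], [-0.75, 2.2], [0.22, 2.44], [-1.43, 4.57], [0, 2.65], [-2.85, 2.85]. Speed limits (rad/s): [2.79, 2.79, 3.14, 3.14, 3.14, 3.14].

### API

Orientations are given as a unit quaternion [x, y, z, w].
In Python, from station import manip, cams, sign_off gives the robot as it stands.
- The arm moves only by the tool carry_out, never from a script. Its argument "targets" is a list that holds one entry, the list of rows, each a list of 7 numbers: the shift along the tool's x, y, z in cm, then the turn, a rotation vector about the tool's x, y, z in degrees, then the finger opening in cm, from 0 to 8.54. A call has 1 to 12 rows; each row is the pose to reach, as a shift and turn from the pose commanded when the call began, along the tool's axes at that moment; what a row does not reach only later rows make up. A row lasts 1/12 s, in which the tool goes at most 41.7 mm and 7.16 degrees, less where a joint would pass 70% of its speed; a pose out of reach is approached as far as the arm can. A call with a gripper value outside its range is refused whole. The fingers move at their own pace and stop on an object; "force" is the grip in N (left out, the last holds). Time passes only in rows, so rows that repeat a pose let the fingers close. It gives the time, the measured TCP pose, the force, the opening and the grip force at its end, in the units of the state.
- manip.sense(): the state, without advancing time (a new reading comes with each control period).
- cams.snapshot(name): name is "side" or "top" or "wrist"; returns the picture (480x640x3 uint8, red, green, blue); there is no depth.
- cams.camera_info(name): a dict with "K" (3x3 intrinsics, pixels), "k1" (the pictures are not rectified: a ray, as slopes to the right and down, at radius r is drawn at 1 + k1 r^2 times it, then the intrinsics apply), "T" (4x4, takes a point from camera to world coordinates). Camera axes: x right, y down, z forward; pixel columns grow to the right and rows downward; lengths in m; the calibration is good to about 2 mm. A picture is of the moment at which its call begins: read the wrist's pose just before it. camera_info takes no time and is no camera call; for the wrist camera it gives the pose at the moment of the call.
- sign_off(): hands the job in; it is judged then, once.
The state is a dict: "t": time; "q": joint angles; "qd": joint speeds; "tau": joint torques, N m; "tcp_pos": TCP position; "tool_rot": TCP orientation; "force": force on the tool from outside, world axes, zero at the start; "ft_torque": the same for the moment, N m; "finger_gap": opening from 0.0 (shut) to 1.0 (fully open); "gripper_force": force on a finger pad.
Only numpy, scipy, OpenCV 4.12 (cv2) and the standard library are available. Lean on these libraries where they do the work, as an engineer would, in place of code of your own. Each camera call takes 0.05 s, during which the arm holds its last target. There are 200 camera calls.

## Working session

There is one attempt and no reset: what is moved stays moved. The work goes in short steps, Python scripts to look and compute and a tool call to move; the robot and the scene stay as the last step left them, time stands still between calls to the robot, and variables do not carry over. Pictures are saved under pics/ and viewed, at most 10 in all, crops included, and the job is handed in when it is done.

Besides the shell and the picture viewer there is one more tool, called after "Emit:" as name(argument=value, ...) on one line, values as JSON. carry_out: Moves the arm, as the interface text tells. Its arguments: {"type":"object","properties":{"targets":{"type":"array"},"force":{"type":"number"}},"required":["targets"]}

```bash
mkdir -p pics
python3 - <<'E'
from station import manip,cams
import cv2,numpy as np
s=manip.sense();print({k:np.round(v,3).tolist() for k,v in s.items()})
for n in("top","side"):
    im=cams.snapshot(n);cv2.imwrite(f"pics/{n}0.png",im[:,:,::-1]);c=cams.camera_info(n);print(n,np.round(c["K"],1).tolist(),c["k1"],np.round(c["T"],3).tolist())
E
```

```text
{'t': 0.0, 'q': [-1.315, 0.528, 1.434, -0.0, 1.181, -0.179], 'qd': [-0.0, -0.0, -0.001, 0.001, -0.001, 0.002], 'tau': [-0.004, -44.236, -17.803, -0.0, 0.008, -0.0], 'tcp_pos': [0.263, -0.566, 0.249], 'tool_rot': [0.976, 0.216, -0.0, -0.001], 'force': [0.199, 0.03, 0.242], 'ft_torque': [-0.009, 0.025, 0.057], 'gripper_force': 0.0, 'finger_gap': 1.0}
top [[532.6, 0.0, 321.2], [0.0, 532.6, 243.2], [0.0, 0.0, 1.0]] 0.04242643740352998 [[-0.01, -0.997, 0.071, 0.46], [-1.0, 0.011, 0.015, -0.018], [-0.016, -0.071, -0.997, 1.601], [0.0, 0.0, 0.0, 1.0]]
side [[522.6, 0.0, 308.0], [0.0, 522.6, 240.5], [0.0, 0.0, 1.0]] -0.12785788830318373 [[0.994, -0.084, 0.07, 0.45], [-0.109, -0.667, 0.737, -1.17], [-0.016, -0.741, -0.672, 1.155], [0.0, 0.0, 0.0, 1.0]]
```

View pics/top0.png

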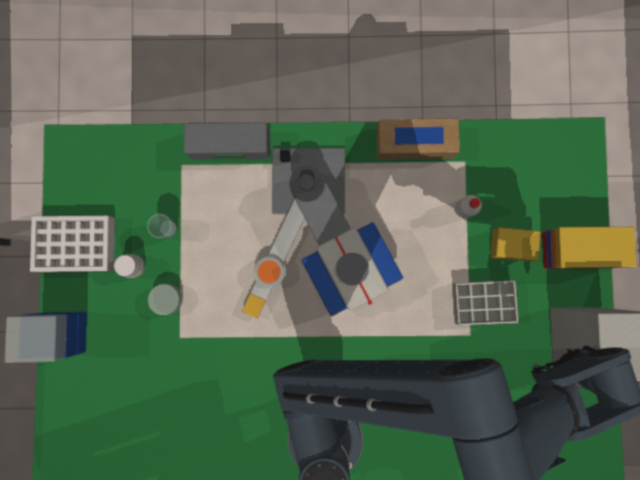

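View pics/side0.png

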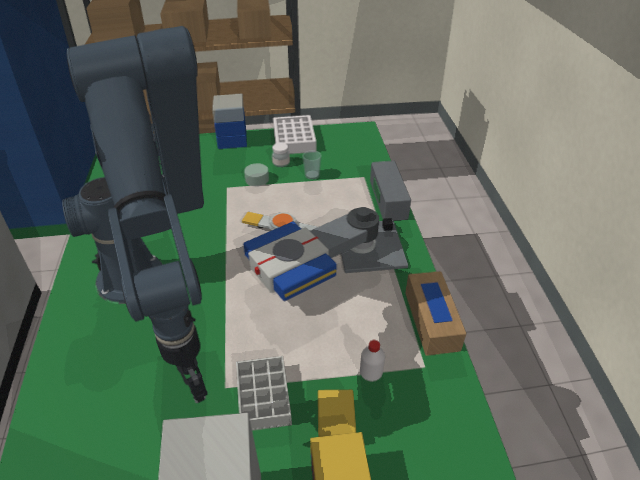

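The top view shows the hub at about (307,181), the dish at (269,271) and the head cap at (351,268), with the red line running radially. The wash bottle is at (470,204) and the tray at (487,302). The side view agrees, and the space on the −y side of bumper_r is free.

```bash
cat > h.py <<'E'
from station import manip,cams
import cv2,numpy as np
def cast(n,uv,z):
    c=cams.camera_info(n);K=np.array(c["K"]);T=np.array(c["T"])
    d=np.array([c["k1"],0,0,0,0],float)
    p=cv2.undistortPoints(np.array(uv,float).reshape(-1,1,2),K,d)[:,0]
    r=np.c_[p,np.ones(len(p))]@T[:3,:3].T;o=T[:3,3]
    return (o+r*((z-o[2])/r[:,2])[:,None])[:,:2]
def hsv(im): return cv2.cvtColor(im,cv2.COLOR_RGB2HSV).astype(int)
def red(im):
    h=hsv(im);return ((h[...,0]<6)|(h[...,0]>172))&(h[...,1]>140)&(h[...,2]>70)
def ang(v): return np.arctan2(-v[...,1],-v[...,0])
def boom(hub,n="top",im=None):
    im=cams.snapshot(n) if im is None else im
    v,u=np.nonzero(red(im));P=cast(n,np.c_[u,v],.133)-hub
    r=np.hypot(*P.T);a=ang(P);k=(r>.165)&(r<.36)&(abs(a)<.9)
    return (np.median(a[k]) if k.sum()>8 else np.nan),k.sum(),a[k].std() if k.sum() else 0
E
python3 - <<'E'
from h import *
for n in("top","side"):
    im=cv2.imread(f"pics/{n}0.png")[:,:,::-1].copy();h=hsv(im)
    # orange
    m=((h[...,0]>5)&(h[...,0]<16)&(h[...,1]>170)&(h[...,2]>120)).astype(np.uint8)
    N,l,st,ce=cv2.connectedComponentsWithStats(m)
    for i in range(1,N):
        if st[i,4]>60: print(n,"orange",ce[i].round(1),st[i],cast(n,[ce[i]],.043).round(4))
    m=((h[...,0]>18)&(h[...,0]<30)&(h[...,1]>130)&(h[...,2]>120)).astype(np.uint8)
    N,l,st,ce=cv2.connectedComponentsWithStats(m)
    for i in range(1,N):
        if st[i,4]>60: print(n,"yellow",ce[i].round(1),st[i,4],cast(n,[ce[i]],.031).round(4))
    m=red(im);v,u=np.nonzero(m);P=cast(n,np.c_[u,v],.133);k=(abs(P[:,1])<.25)&(P[:,0]>.3)&(P[:,0]<.75)
    print(n,"red",k.sum(),cv2.fitLine(P[k].astype(np.float32),cv2.DIST_HUBER,0,.01,.01).ravel(),P[k].min(0),P[k].max(0))
im=cv2.imread("pics/top0.png");cr=[cv2.resize(im[150:330,230:430],None,fx=3,fy=3,interpolation=cv2.INTER_CUBIC)]
cv2.imwrite("pics/c1.png",cr[0])
im=cv2.imread("pics/side0.png");cv2.imwrite("pics/c2.png",cv2.resize(im[190:310,230:420],None,fx=4,fy=4,interpolation=cv2.INTER_CUBIC))
E
```

```text
top orange [268.6 271.3] [259 261  20  21 340] [[0.4905 0.1605]]
top yellow [597.2 245.1] 2757 [[ 0.5579 -0.7943]]
top yellow [504.9 246.3] 323 [[ 0.557  -0.5313]]
top yellow [534.2 241.6] 203 [[ 0.5699 -0.616 ]]
top yellow [253.3 305.5] 321 [[0.3911 0.2068]]
top red 50 [ 0.88941133  0.45710772  0.47942054 -0.08709597] [ 0.39933527 -0.12768108] [ 0.57876054 -0.0366975 ]
side orange [281.7 219.3] [273 214  19  12 165] [[0.4908 0.165 ]]
side yellow [251.7 218.3] 185 [[0.3912 0.1978]]
side yellow [339.2 441.2] 3570 [[ 0.5641 -0.6224]]
side red 72 [ 0.8660384   0.4999775   0.45347744 -0.10867334] [ 0.3989089  -0.16306215] [ 0.58173048 -0.03623373]
```

View pics/c1.png

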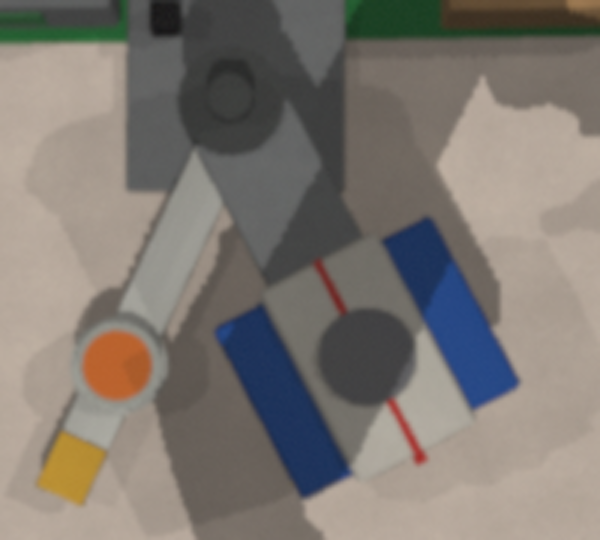

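View pics/c2.png

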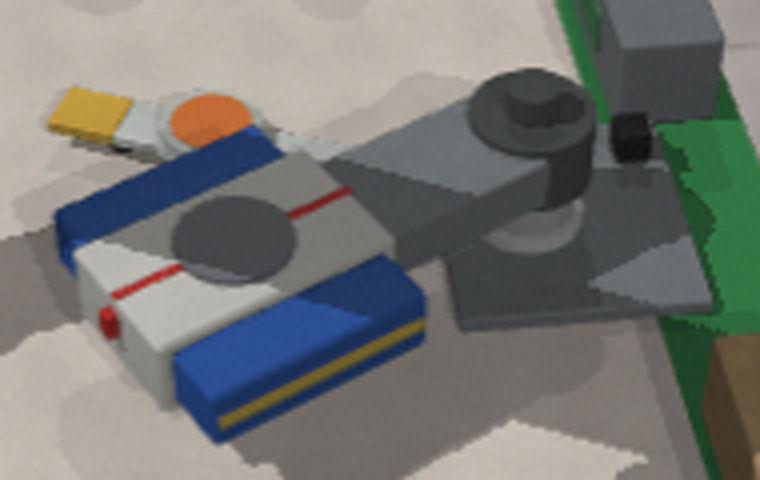

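The crops show, in full-picture pixels:

| Item | Top | Side |
|---|---|---|
| Hub cap centre | about (307,183) | about (363,217.5) |
| Head cap centre | about (352.3,269) | about (288.8,250) |

The stage arm is clear of the head.

Run:
```python
from h import *
H=[cast("top",[[307,183]],.15)[0],cast("side",[[363,217.5]],.15)[0]]
C=[cast("top",[[352.3,269]],.137)[0],cast("side",[[288.8,250]],.137)[0]]
D=np.array([[.4905,.1605],[.4908,.165]])
for i in(0,1): print("hub",H[i],"head",C[i],np.linalg.norm(C[i]-H[i]),"dish r",np.linalg.norm(D[i]-H[i]),"ang head,dish",ang(C[i]-H[i]),ang(D[i]-H[i]))
hub=np.mean(H,0)
for n in("top","side"): print(n,boom(hub,n,cv2.imread(f"pics/{n}0.png")[:,:,::-1].copy()))
print(hub,ang(D.mean(0)-hub),manip.sense()["t"])
from scipy.spatial.transform import Rotation as R
print(R.from_quat(manip.sense()["tool_rot"]).as_matrix().round(3))
```

```text
hub [0.73019791 0.04156417] head [ 0.49261187 -0.08037882] 0.2670528311603361 dish r 0.267583293725321 ang head,dish 0.4741978469861592 -0.46059540335258314
hub [0.73022285 0.0139812 ] head [ 0.4978187  -0.08632997] 0.2531284600049556 dish r 0.28307238919033006 ang head,dish 0.40746770235744606 -0.5627319581398335
top (np.float64(0.43368802362848513), np.int64(44), np.float64(0.0155581336422097))
side (np.float64(0.4395393909688544), np.int64(44), np.float64(0.013540536647260622))
[0.73021038 0.02777268] -0.5131014017335165 0.1
[[ 0.907  0.421 -0.   ]
 [ 0.421 -0.907  0.002]
 [ 0.    -0.002 -1.   ]]
```

Emit:
carry_out(targets=[[[4,-1.8,0,0,0,6,0],[8,-3.6,0,0,0,12,0],[11.5,-5.2,0,0,0,18,0],[15.5,-7,0,0,0,24.9,0],[19.5,-8.7,0,0,0,24.9,0],[23,-10.4,1,0,0,24.9,0],[27,-12,2,0,0,24.9,0],[30.5,-13.7,3,0,0,24.9,0],[34,-15.3,4,0,0,24.9,0],[37.5,-16.8,5,0,0,24.9,0],[40.8,-18.3,6,0,0,24.9,0],[40.8,-18.3,8,0,0,24.9,0]]])

```text
t: 1.1
tcp_pos: [0.5611, -0.2239, 0.1711]
tool_rot: [1.0, 0.003, 0.003, 0.0]
force: [0.8, -1.5, -0.1]
finger_gap: -0.001
gripper_force: 0.0
```

```bash
cat > m.py <<'E'
from h import *
import sys
from scipy.spatial.transform import Rotation as R
hub=np.array([.7325,.0418])
def go():
    s=manip.sense();im=cams.snapshot("top");a,n,sd=boom(hub,"top",im)
    b,n2,_=boom(hub,"side")
    p=s["tcp_pos"];d=np.array(p[:2])-hub
    print("t%.3f top a=%.4f(%d,%.3f) side(+.05s) %.4f(%d) F"%(s["t"],a,n,sd,b,n2),np.round(s["force"],2),"tcp",np.round(p,4))
    e=np.array([-np.cos(a),-np.sin(a)]);l=np.array([-np.sin(a),np.cos(a)])
    print("finger radial %.4f lateral %.4f  gap %.2f"%(d@e,d@l,s["finger_gap"]), "target-a %.4f"%(-.455-a))
    return s,im
if __name__=="__main__":
    s,im=go();print(R.from_quat(s["tool_rot"]).as_matrix().round(3).tolist())
E
python3 m.py
```

```text
t1.100 top a=0.4712(40,0.005) side(+.05s) 0.4806(22) F [ 0.76 -1.51 -0.12] tcp [ 0.5611 -0.2239  0.1711]
finger radial 0.2733 lateral -0.1590  gap -0.00 target-a -0.9262
[[1.0, 0.006, 0.006], [0.006, -1.0, -0.0], [0.006, 0.0, -1.0]]
```

Emit:
carry_out(targets=[[[-0.2,-0.3,2.5,0,0,0,0],[-0.4,-0.6,5,0,0,0,0],[-0.5,-0.9,6.6,0,0,0,0],[-0.5,-1.1,6.6,0,0,0,0],[-0.5,-1.1,6.6,0,0,0,0]]])

```text
t: 1.62
tcp_pos: [0.5503, -0.2184, 0.1042]
tool_rot: [1.0, -0.001, -0.001, -0.001]
force: [0.3, -0.5, 0.3]
finger_gap: -0.003
gripper_force: 0.0
```

```bash
cat > arc.py <<'E'
from m import *
def rows(a0,rate,n,lat,rad,start=None):
    "tool shift cm from the present TCP (tool x=+x, tool y=-y) for finger riding with a boom at a0+rate*t"
    p=np.array(manip.sense()["tcp_pos"][:2]) if start is None else np.array(start)
    for i in range(1,n+1):
        a=a0+rate*i/12;e=np.array([-np.cos(a),-np.sin(a)]);l=np.array([-np.sin(a),np.cos(a)])
        q=(hub+rad*e+lat*l-p)*100;print(i,round(q[0],2),round(-q[1],2))
E
python3 - <<'E'
from arc import *
s,im=go();im=cams.snapshot("wrist");cv2.imwrite("pics/w1.png",im[:,:,::-1])
rows(.471,-.125,24,-.145,.275)
E
```

```text
t1.617 top a=0.4695(25,0.006) side(+.05s) 0.4806(22) F [ 0.31 -0.48  0.35] tcp [ 0.5503 -0.2184  0.1042]
finger radial 0.2803 lateral -0.1496  gap -0.00 target-a -0.9245
1 -0.15 -0.9
2 -0.41 -1.09
3 -0.67 -1.29
4 -0.93 -1.48
5 -1.19 -1.68
6 -1.44 -1.88
7 -1.69 -2.09
8 -1.94 -2.29
9 -2.19 -2.5
10 -2.43 -2.71
11 -2.67 -2.93
12 -2.91 -3.15
13 -3.15 -3.37
14 -3.39 -3.59
15 -3.62 -3.81
16 -3.85 -4.04
17 -4.08 -4.27
18 -4.31 -4.5
19 -4.53 -4.73
20 -4.75 -4.97
21 -4.97 -5.21
22 -5.19 -5.45
23 -5.4 -5.69
24 -5.61 -5.94
```

View pics/w1.png

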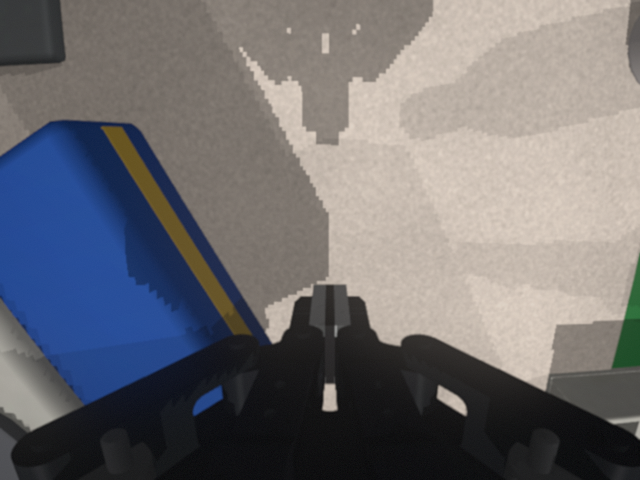

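The wrist view shows the closed fingers at (330,300) just clear of bumper_r's striped face. The finger linkage spreads wide along tool y, towards the head. I'll turn the tool 90° so its narrow side faces the bumpers.

```bash
python3 -c "
from h import *
print(manip.sense()['q'])"
```

```text
[-5.66023424e-01  6.79621735e-01  1.62878632e+00 -1.69312960e-04
  8.29878461e-01  1.00550029e+00]
```

Emit:
carry_out(targets=[[[0,0,-0.4,0,0,-7,0],[0,0,-0.4,0,0,-14,0],[0,0,-0.4,0,0,-21,0],[0,0,-0.4,0,0,-28,0],[0,0,-0.4,0,0,-35,0],[0,0,-0.4,0,0,-42,0],[0,0,-0.4,0,0,-49,0],[0,0,-0.4,0,0,-56,0],[0,0,-0.4,0,0,-63,0],[0,0,-0.4,0,0,-70,0],[0,0,-0.4,0,0,-77,0],[0,0,-0.4,0,0,-84,0]]])

```text
t: 2.77
tcp_pos: [0.5521, -0.2189, 0.1101]
tool_rot: [0.741, 0.671, 0.0, 0.002]
force: [0.6, 1.2, 0.1]
finger_gap: -0.002
gripper_force: 0.0
```

Emit:
carry_out(targets=[[[0,0,0,0,0,-6,0],[0,0,0,0,0,-6,0]]])

```text
t: 2.93
tcp_pos: [0.5521, -0.2189, 0.11]
tool_rot: [0.707, 0.708, 0.0, 0.002]
force: [0.1, -0.1, -0.1]
finger_gap: -0.0
gripper_force: 0.0
```

```bash
sed -i 's/tool x=+x, tool y=-y/tool x=+y, tool y=+x/; s/print(i,round(q\[0\],2),round(-q\[1\],2))/print(i,round(q[1],2),round(q[0],2))/' arc.py
python3 - <<'E'
from arc import *
s,im=go();print(R.from_quat(s["tool_rot"]).as_matrix().round(3).tolist())
rows(.471,-.125,24,-.14,.28)
E
```

```text
t2.933 top a=0.4701(33,0.006) side(+.05s) 0.4806(22) F [ 0.1  -0.06 -0.1 ] tcp [ 0.5521 -0.2189  0.11  ]
finger radial 0.2789 lateral -0.1506  gap -0.00 target-a -0.9251
[[-0.002, 1.0, 0.003], [1.0, 0.002, -0.002], [-0.002, 0.003, -1.0]]
1 1.06 -0.79
2 1.26 -1.05
3 1.46 -1.31
4 1.66 -1.56
5 1.87 -1.82
6 2.07 -2.07
7 2.28 -2.32
8 2.5 -2.56
9 2.71 -2.81
10 2.93 -3.05
11 3.15 -3.29
12 3.38 -3.53
13 3.6 -3.76
14 3.83 -3.99
15 4.06 -4.22
16 4.3 -4.45
17 4.53 -4.68
18 4.77 -4.9
19 5.01 -5.12
20 5.25 -5.34
21 5.5 -5.55
22 5.75 -5.77
23 6.0 -5.98
24 6.25 -6.18
```

Now the push, at about 0.035 m/s along the arc.

Emit:
carry_out(targets=[[[0.6,-0.4,0,0,0,0,0],[1.1,-0.9,0,0,0,0,0],[1.4,-1.3,0,0,0,0,0],[1.65,-1.56,0,0,0,0,0],[1.87,-1.82,0,0,0,0,0],[2.07,-2.07,0,0,0,0,0],[2.28,-2.32,0,0,0,0,0],[2.5,-2.56,0,0,0,0,0],[2.71,-2.81,0,0,0,0,0],[2.93,-3.05,0,0,0,0,0],[3.15,-3.29,0,0,0,0,0],[3.38,-3.53,0,0,0,0,0]]])

```text
t: 4.03
tcp_pos: [0.5157, -0.184, 0.1083]
tool_rot: [0.707, 0.707, -0.0, 0.0]
force: [0.5, -0.4, -0.2]
finger_gap: 0.003
gripper_force: 0.3
```

```bash
python3 m.py
```

```text
t4.033 top a=0.4197(34,0.006) side(+.05s) 0.4215(32) F [ 0.55 -0.4  -0.23] tcp [ 0.5157 -0.184   0.1083]
finger radial 0.2900 lateral -0.1179  gap 0.00 target-a -0.8747
[[-0.0, 1.0, -0.0], [1.0, 0.0, -0.0], [-0.0, -0.0, -1.0]]
```

Emit:
carry_out(targets=[[[0.27,-0.28,0,0,0,0,0],[0.55,-0.55,0,0,0,0,0],[0.8,-0.8,0,0,0,0,0],[1.05,-1.05,0,0,0,0,0],[1.3,-1.3,0,0,0,0,0],[1.55,-1.55,0,0,0,0,0]]])

```text
t: 4.63
tcp_pos: [0.5001, -0.1683, 0.1083]
tool_rot: [0.707, 0.707, -0.0, -0.0]
force: [0.7, -0.5, -0.3]
finger_gap: 0.002
gripper_force: 0.0
```

```bash
python3 m.py
```

```text
t4.633 top a=0.3046(36,0.005) side(+.05s) 0.3040(36) F [ 0.68 -0.45 -0.3 ] tcp [ 0.5001 -0.1683  0.1083]
finger radial 0.2848 lateral -0.1307  gap 0.00 target-a -0.7596
[[-0.0, 1.0, -0.0], [1.0, 0.0, 0.0], [0.0, -0.0, -1.0]]
```

Emit:
carry_out(targets=[[[-0.5,0.5,-3,0,0,0,0],[-0.7,0.7,-6.5,0,0,0,0],[0,0.7,-8,0,0,0,0],[4,0.7,-8,0,0,0,0],[8,0.8,-8,0,0,0,0],[12,0.9,-8,0,0,0,0],[16,1,-8,0,0,0,0],[20,1.1,-8,0,0,0,0],[24,1.2,-8,0,0,0,0],[28,1.3,-8,0,0,0,0],[32,1.4,-8,0,0,0,0],[36,1.5,-8,0,0,0,0]]])

```text
t: 5.73
tcp_pos: [0.5151, 0.1933, 0.1884]
tool_rot: [0.707, 0.707, 0.0, 0.0]
force: [1.4, -0.2, -0.7]
finger_gap: -0.003
gripper_force: 0.0
```

```bash
python3 m.py
```

```text
t5.733 top a=0.0996(45,0.005) side(+.05s) 0.0974(47) F [ 1.41 -0.19 -0.74] tcp [0.5151 0.1933 0.1884]
finger radial 0.2012 lateral 0.1724  gap -0.00 target-a -0.5546
[[-0.0, 1.0, 0.0], [1.0, 0.0, 0.0], [0.0, 0.0, -1.0]]
```

Emit:
carry_out(targets=[[[4,0.1,0,0,0,0,0],[7,0.2,2,0,0,0,0],[9,0.2,5,0,0,0,0],[9,0.2,7.8,0,0,0,0],[9,0.2,7.8,0,0,0,0]]])

```text
t: 6.25
tcp_pos: [0.5137, 0.2806, 0.1054]
tool_rot: [0.706, 0.708, -0.005, -0.002]
force: [-1.2, -0.3, -0.5]
finger_gap: -0.001
gripper_force: 0.0
```

Run:
```python
from arc import *
go()
rows(-.32,-.085,24,.127,.28)
```

```text
t6.250 top a=0.0077(46,0.005) side(+.05s) 0.0090(42) F [-1.24 -0.33 -0.48] tcp [0.5137 0.2806 0.1054]
finger radial 0.2169 lateral 0.2405  gap -0.00 target-a -0.4627
1 -2.84 -0.86
2 -2.68 -0.71
3 -2.52 -0.56
4 -2.37 -0.41
5 -2.21 -0.25
6 -2.06 -0.1
7 -1.9 0.06
8 -1.75 0.21
9 -1.6 0.37
10 -1.45 0.53
11 -1.3 0.69
12 -1.16 0.85
13 -1.01 1.01
14 -0.87 1.17
15 -0.72 1.33
16 -0.58 1.5
17 -0.44 1.66
18 -0.3 1.83
19 -0.16 2.0
20 -0.02 2.17
21 0.12 2.34
22 0.25 2.51
23 0.39 2.68
24 0.52 2.85
```

Emit:
carry_out(targets=[[[-1,-0.5,0,0,0,0,0],[-2,-1,0,0,0,0,0],[-3,-1.4,0,0,0,0,0],[-3.8,-1.7,0,0,0,0,0],[-4.3,-1.8,0,0,0,0,0],[-4.3,-1.8,0,0,0,0,0],[-4.3,-1.8,0,0,0,0,0],[-4.3,-1.8,0,0,0,0,0]]])

```text
t: 7.02
tcp_pos: [0.4999, 0.2384, 0.1106]
tool_rot: [0.707, 0.707, 0.001, 0.0]
force: [0.2, -0.4, 0.4]
finger_gap: 0.001
gripper_force: 0.0
```

Run:
```python
from arc import *
go()
rows(-.265,-.08,33,.127,.28)
```

```text
t7.017 top a=-0.1125(43,0.005) side(+.05s) -0.1128(49) F [ 0.23 -0.39  0.41] tcp [0.4999 0.2384 0.1106]
finger radial 0.2532 lateral 0.1692  gap 0.00 target-a -0.3425
1 0.06 -0.28
2 0.22 -0.15
3 0.37 -0.02
4 0.53 0.12
5 0.68 0.25
6 0.84 0.39
7 0.99 0.53
8 1.14 0.66
9 1.29 0.8
10 1.44 0.94
11 1.59 1.08
12 1.73 1.23
13 1.88 1.37
14 2.03 1.51
15 2.17 1.66
16 2.31 1.81
17 2.46 1.95
18 2.6 2.1
19 2.74 2.25
20 2.88 2.4
21 3.02 2.55
22 3.16 2.7
23 3.29 2.86
24 3.43 3.01
25 3.56 3.16
26 3.7 3.32
27 3.83 3.48
28 3.96 3.63
29 4.09 3.79
30 4.22 3.95
31 4.35 4.11
32 4.48 4.27
33 4.6 4.43
```

Emit:
carry_out(targets=[[[0.03,-0.25,0,0,0,0,0],[0.16,-0.16,0,0,0,0,0],[0.29,-0.05,0,0,0,0,0],[0.42,0.06,0,0,0,0,0],[0.55,0.17,0,0,0,0,0],[0.68,0.28,0,0,0,0,0],[0.81,0.39,0,0,0,0,0],[0.93,0.5,0,0,0,0,0],[1.06,0.61,0,0,0,0,0],[1.18,0.72,0,0,0,0,0],[1.31,0.83,0,0,0,0,0],[1.44,0.94,0,0,0,0,0]]])

```text
t: 8.12
tcp_pos: [0.5088, 0.2528, 0.1103]
tool_rot: [0.707, 0.707, -0.0, -0.0]
force: [0.1, 0.2, -0.3]
finger_gap: -0.0
gripper_force: 0.0
```

Run:
```python
from arc import *
go()
```

```text
t8.117 top a=-0.2730(45,0.005) side(+.05s) -0.2720(48) F [ 0.13  0.24 -0.26] tcp [0.5088 0.2528 0.1103]
finger radial 0.2723 lateral 0.1429  gap -0.00 target-a -0.1820
```

Emit:
carry_out(targets=[[[0.12,0.12,0,0,0,0,0],[0.25,0.25,0,0,0,0,0],[0.37,0.37,0,0,0,0,0],[0.5,0.5,0,0,0,0,0],[0.62,0.62,0,0,0,0,0],[0.74,0.75,0,0,0,0,0],[0.87,0.87,0,0,0,0,0],[0.99,1.0,0,0,0,0,0],[1.11,1.12,0,0,0,0,0],[1.23,1.25,0,0,0,0,0],[1.35,1.38,0,0,0,0,0],[1.47,1.51,0,0,0,0,0]]])

```text
t: 9.22
tcp_pos: [0.524, 0.2676, 0.1103]
tool_rot: [0.707, 0.707, 0.0, 0.0]
force: [0.4, 0.4, 0.0]
finger_gap: 0.0
gripper_force: 0.1
```

Run:
```python
from arc import *
go()
```

```text
t9.217 top a=-0.4109(41,0.005) side(+.05s) -0.4114(42) F [0.42 0.36 0.03] tcp [0.524  0.2676 0.1103]
finger radial 0.2813 lateral 0.1237  gap 0.00 target-a -0.0441
```

Emit:
carry_out(targets=[[[0.12,0.13,0,0,0,0,0],[0.24,0.26,0,0,0,0,0],[0.36,0.39,0,0,0,0,0],[0.47,0.52,0,0,0,0,0],[0.59,0.65,0,0,0,0,0],[0.7,0.78,0,0,0,0,0]]])

```text
t: 9.82
tcp_pos: [0.5318, 0.2745, 0.1103]
tool_rot: [0.707, 0.707, -0.0, 0.0]
force: [0.6, 0.9, 0.3]
finger_gap: -0.004
gripper_force: 0.1
```

Run:
```python
from arc import *
go()
```

```text
t9.817 top a=-0.4427(44,0.006) side(+.05s) -0.4375(44) F [0.64 0.86 0.25] tcp [0.5318 0.2745 0.1103]
finger radial 0.2811 lateral 0.1243  gap -0.00 target-a -0.0123
```

Emit:
carry_out(targets=[[[3,1.2,0,0,0,0,0],[5,2,0,0,0,0,0]]])

```text
t: 10.08
tcp_pos: [0.5521, 0.325, 0.1104]
tool_rot: [0.708, 0.707, 0.0, -0.0]
force: [0.9, 0.5, -0.0]
finger_gap: 0.004
gripper_force: 0.0
```

Run:
```python
from arc import *
go()
```

```text
t10.083 top a=-0.4442(41,0.005) side(+.05s) -0.4381(45) F [ 0.9   0.49 -0.03] tcp [0.5521 0.325  0.1104]
finger radial 0.2846 lateral 0.1781  gap 0.00 target-a -0.0108
```

Nearly at rest. I'll let some time pass with the hand backed off and watch for drift.

Emit:
carry_out(targets=[[[0,0,0,0,0,0,0],[0,0,0,0,0,0,0],[0,0,0,0,0,0,0],[0,0,0,0,0,0,0],[0,0,0,0,0,0,0],[0,0,0,0,0,0,0],[0,0,0,0,0,0,0],[0,0,0,0,0,0,0],[0,0,0,0,0,0,0]]])

```text
t: 10.93
tcp_pos: [0.5517, 0.3243, 0.1103]
tool_rot: [0.707, 0.707, 0.0, 0.0]
force: [-0.1, -0.6, 0.5]
finger_gap: -0.0
gripper_force: 0.0
```

Run:
```python
from arc import *
s,im=go();cv2.imwrite("pics/end1.png",cv2.resize(im[150:330,200:440],None,fx=3,fy=3)[:,:,::-1])
```

```text
t10.933 top a=-0.4445(42,0.005) side(+.05s) -0.4395(44) F [-0.08 -0.57  0.48] tcp [0.5517 0.3243 0.1103]
finger radial 0.2848 lateral 0.1773  gap -0.00 target-a -0.0105
```

View pics/end1.png

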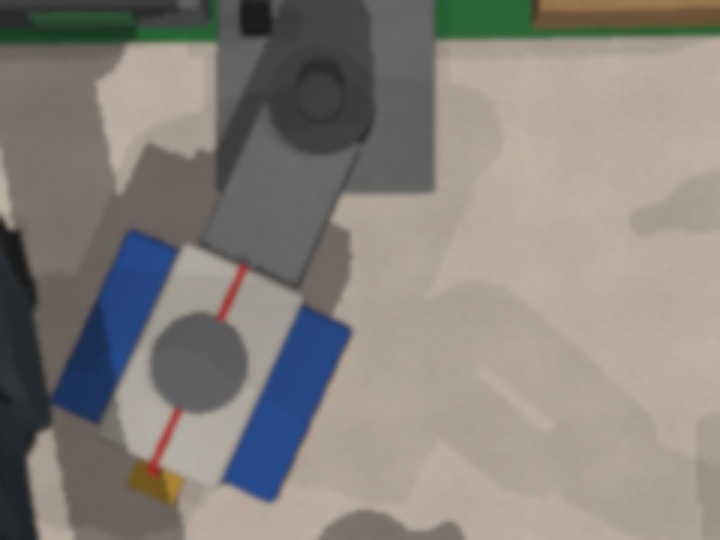

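The head is at rest, with its cap at full-picture (266,271) and the red line aimed at the yellow tip. That puts it within a few mm of the dish. Next I wait out the four seconds.

Emit:
carry_out(targets=[[[1,0,0,0,0,0,0],[2,0,0,0,0,0,0],[2,0,0,0,0,0,0],[2,0,0,0,0,0,0],[2,0,0,0,0,0,0],[2,0,0,0,0,0,0],[2,0,0,0,0,0,0],[2,0,0,0,0,0,0],[2,0,0,0,0,0,0],[2,0,0,0,0,0,0],[2,0,0,0,0,0,0],[2,0,0,0,0,0,0]]])

```text
t: 12.03
tcp_pos: [0.5517, 0.3443, 0.1103]
tool_rot: [0.707, 0.707, 0.0, -0.0]
force: [-1.5, -0.3, 0.0]
finger_gap: 0.004
gripper_force: 0.0
```

Emit:
carry_out(targets=[[[0,0,0,0,0,0,0],[0,0,0,0,0,0,0],[0,0,0,0,0,0,0],[0,0,0,0,0,0,0],[0,0,0,0,0,0,0],[0,0,0,0,0,0,0],[0,0,0,0,0,0,0],[0,0,0,0,0,0,0],[0,0,0,0,0,0,0],[0,0,0,0,0,0,0],[0,0,0,0,0,0,0],[0,0,0,0,0,0,0]]])

```text
t: 13.03
tcp_pos: [0.5516, 0.3444, 0.1103]
tool_rot: [0.707, 0.707, -0.0, -0.0]
force: [-0.1, 0.3, -0.3]
finger_gap: -0.004
gripper_force: 0.0
```

Emit:
carry_out(targets=[[[0,0,0,0,0,0,0],[0,0,0,0,0,0,0],[0,0,0,0,0,0,0],[0,0,0,0,0,0,0],[0,0,0,0,0,0,0],[0,0,0,0,0,0,0],[0,0,0,0,0,0,0],[0,0,0,0,0,0,0],[0,0,0,0,0,0,0],[0,0,0,0,0,0,0],[0,0,0,0,0,0,0],[0,0,0,0,0,0,0]]])

```text
t: 14.03
tcp_pos: [0.5516, 0.3444, 0.1103]
tool_rot: [0.707, 0.707, 0.0, -0.0]
force: [-0.4, 0.2, 0.3]
finger_gap: -0.002
gripper_force: 0.0
```

Emit:
carry_out(targets=[[[0,0,0,0,0,0,0],[0,0,0,0,0,0,0],[0,0,0,0,0,0,0],[0,0,0,0,0,0,0],[0,0,0,0,0,0,0],[0,0,0,0,0,0,0],[0,0,0,0,0,0,0],[0,0,0,0,0,0,0],[0,0,0,0,0,0,0],[0,0,0,0,0,0,0],[0,0,0,0,0,0,0],[0,0,0,0,0,0,0]]])

```text
t: 15.03
tcp_pos: [0.5516, 0.3444, 0.1103]
tool_rot: [0.707, 0.707, -0.0, 0.0]
force: [0.7, 0.7, 0.5]
finger_gap: 0.001
gripper_force: 0.0
```

Run:
```python
from arc import *
s,im=go();print(cast("top",[[266.3,270.7]],.137))
```

```text
t15.033 top a=-0.4445(42,0.005) side(+.05s) -0.4395(44) F [0.75 0.72 0.49] tcp [0.5516 0.3444 0.1103]
finger radial 0.2934 lateral 0.1954  gap 0.00 target-a -0.0105
[[0.49035155 0.15595499]]
```

The head has stood still and untouched for about 5 s, with its centre about 5 mm from the dish. Handing in.

```bash
python3 -c "
from station import sign_off
print(sign_off())"
```

```text
the job is handed in; nothing more can be done
None
```

The job is handed in: the head came to rest about 5 mm from the dish centre and stood still, untouched, for about 5 s; I pushed and braked it only by the blue bumpers, and sign-off returned no verdict.

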